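# Back off the etching press

## Task

Take the pressure off the etching press: with a fingertip, roll the knurled rims of its two pressure wheels anticlockwise (seen from above), until each has come back two full turns and its black index line points about where it points now. Share the turns between the sides so that the roller stays near level: never let one wheel get more than a turn and a half ahead of the other. Nothing is to be gripped or picked up, and the tins, weight, bottles and tools on and around the press stay where they are.

Things in the scene. Friction and masses are not known exactly. Their poses are not given: they have to be found in the camera images.
- press: Green etching press, fixed. Origin on the table under its centre; x along its bed, y to its left frame, z up. Bed 400 x 190 mm, top 90 mm up. Side frames at y = +-125 mm (130 mm long, 48 mm wide) end 190 mm up, brass collars and screw heads 195; only the wheels and their screws stand higher. A star-shaped drive wheel outside the right frame (y to -221 mm) reaches up 184 mm.
- left_wheel (a point): Centre of the left pressure wheel's top face (press x 0, y +125 mm), about 228 mm up. Solid steel wheel, upright axis, 90 mm diameter, its straight 22 mm high rim knurled all over; rim spans 0 to 22 mm below this point, next thing below is the frame 16 mm lower. Free all round and above. Turns with the wheel: its x axis runs along the black index line out to the rim. Rises 4 mm a turn.
- right_wheel (a point): The same for the right pressure wheel (press x 0, y -125 mm), of the same size and shape.
- left_screw (a joint): Angle of the left wheel, rad, counted on through all turns (not wrapped). Grows anticlockwise seen from above, which loosens: 6.283 a turn. Starts between 0 and 0.9; tight stop at -0.05, other stop at 31. Stiff: about 0.1 N m, or 2.5 N along the rim; bears a firm fingertip (up to 60 N); stays where it is left.
- right_screw (a joint): Angle of the right pressure wheel, counted and behaving the same way.
- left_bearing (a point): Centre of the dark steel bearing block in the left side frame, hung on the left pressure screw, 122 mm above the table at joint value 0; rises 4 mm for each full turn.
- right_bearing (a point): Centre of the bearing block in the right side frame, on the right pressure screw; the same.
- ink_tin: Closed ink tin standing on the bed's near end, 60 mm diameter, 32 mm high; origin under its centre. To be left alone.
- plate_weight: Brass weight with a small grip knob on the bed's far end, 40 mm diameter, 52 mm high; origin under its centre. To be left alone.
- brayer: Hand ink roller lying on the table left of the press, 180 mm long, 100 mm wide, 36 mm high; origin on the table under the roller. To be left alone.
- palette_knife: Palette knife lying on the table right of the press, 225 mm long, 18 mm high; origin under its ferrule. To be left alone.
- wash_brush: Brush lying on the table left of the press, 220 mm long. To be left alone.
- ink_jar: Ink jar standing right of the press, 58 mm diameter, 70 mm high; origin under its centre. To be left alone.
- medium_bottle: Green bottle with a white cap standing right of the press, 52 mm diameter, 150 mm high; origin under its centre. To be left alone.
- pencil_tin: Open metal tin on the table left of the press, 115 x 85 mm, 22 mm high; origin under its centre. To be left alone.

How it is judged:
At the end, for the whole second after the job is handed in: Both bearing blocks stand 8 mm (within 0.5 mm) above where they started: each wheel has come back two full turns, to within an eighth of a turn (distance of left_bearing from where it was at the start of the episode between 0.0075 and 0.0085 m and distance of right_bearing from where it was at the start of the episode between 0.0075 and 0.0085 m); the robot touches nothing.
It fails at once if one wheel gets more than a turn and a half ahead of the other (the roller's ends over 6.6 mm out of level) (z of left_bearing in the frame of right_bearing above 0.0066 m or z of left_bearing in the frame of right_bearing below -0.0066 m).
It fails at once if a wheel is turned with the arm or the gripper's body instead of a finger (contact force between the arm and left_screw above 2 N or contact force between the arm and right_screw above 2 N).
It fails at once if something standing or lying about is picked up or shifted by more than 20 mm (distance of any of ink_tin, plate_weight, brayer, palette_knife, wash_brush, ink_jar, medium_bottle, pencil_tin from where it was at the start of the episode above 0.02 m).
It fails at once if a wheel is squeezed or leaned on with over 60 N (contact force between the fingers and left_screw above 60 N or contact force between the fingers and right_screw above 60 N).
It also fails if it takes over 72 s, if anything falls off the work surface, if the arm or the gripper's body presses on something with over 40 N, if the wrist force passes 120 N, or if a joint passes its speed limit or range.

## Robot

A 6-joint arm with a two-finger parallel gripper is mounted at the origin on the work surface. World frame = base frame: x ahead of the robot, y to its left, z up, the work surface at z = 0. Lengths are in m, angles in rad, forces in N, time in s.
With the tool pointing down it reaches from about 0.25 to 0.775 m from the base axis. Payload 4 kg.
Tool frame: the origin (TCP) lies at the centre of the arm's flange, where the gripper is bolted on; the fingertips stand 199 mm ahead of it and the grasp point (between the pads) lies 180 mm ahead of it (robot.tcp_to_tips is the distance from the TCP to the fingertips, in m); z points along the fingers, y is the line along which they close (so a half turn about z gives the same grasp; the last joint's range is limited). The gripper opens to 94 mm and grips with 3 to 60 N. Pads are 16 mm wide; open, the fingers measure 119 mm over their backs; the gripper's body (75 mm by 177 mm) begins 78 mm behind the grasp point.
Start: joints at [-1.316, 0.087, 1.371, -0, 1.684, -0.103], TCP at [0.193, -0.515, 0.405] pointing down, gripper open.
Joint ranges: [-3.1, 3.1], [-0.76, 2.03], [0.27, 2.55], [-1.08, 4.22], [0.17, 2.65], [-2.57, 2.57]. Speed limits (rad/s): [2.79, 2.79, 3.14, 3.14, 3.14, 3.14].

## Interface

Orientations are given as [roll, pitch, yaw] about the fixed x, y, z axes, in that order (R = Rz(yaw) Ry(pitch) Rx(roll)).
In Python, from bench import telemetry, snapshot, ticket, robot gives the robot as it stands.
- The arm moves only by the tool apply_moves, never from a script. Its argument "moves" is a list that holds one entry, the list of rows, each a list of 5 numbers: the shift along the tool's x, y, z in units of 50 mm (1.0 is 50 mm), then the turn about the tool's z in units of 10 degrees (1.0 is 10 degrees), then the closure, from 0 (fully open) to 1 (shut). A call has 1 to 10 rows; each row is the pose to reach, as a shift and turn from the pose commanded when the call began, along the tool's axes at that moment; what a row does not reach only later rows make up. A row lasts 1/8 s, in which the tool goes at most 62.5 mm and 10.7 degrees, less where a joint would pass 70% of its speed; a pose out of reach is approached as far as the arm can. A call with a gripper value outside its range is refused whole. The fingers move at their own pace and stop on an object; the grip force is fixed at half the most. Time passes only in rows, so rows that repeat a pose let the fingers close. It gives the time, the measured TCP pose, the force, the opening and the grip force at its end, in the units of the state.
- telemetry.get_obs(): the state, without advancing time (a new reading comes with each control period).
- snapshot(name): name is "side" or "top" or "wrist"; returns a dict with "image" (384x512x3 uint8, red, green, blue), "fovy" (degrees; the focal length in pixels is half the picture's height over the tangent of half this angle, whatever the lens; pixels are square), "cx", "cy" (the principal point, pixels), "R" (3x3) and "t" (3): a world point X has camera coordinates R X + t. Camera axes: x right, y down, z forward; pixel columns grow to the right and rows downward; lengths in m; the calibration is good to about 2 mm. A picture is of the moment at which its call begins. There is no depth.
- ticket.close_job(): hands the job in; it is judged then, once.
The state is a dict: "time": time; "joint_positions": joint angles; "qvel": joint speeds; "joint_torque": joint torques, N m; "tool_pos": TCP position; "ee_rot": TCP orientation; "wrist_force": force on the tool from outside, world axes, zero at the start; "wrist_torque": the same for the moment, N m; "width": finger opening in m; "finger_force": force on a finger pad.
Only numpy, scipy, OpenCV 4.12 (cv2) and the standard library are available. Lean on these libraries where they do the work, as an engineer would, in place of code of your own. Each camera call takes 0.05 s, during which the arm holds its last target. There are 200 camera calls.

## Working session

There is one attempt and no reset: what is moved stays moved. The work goes in short steps, Python scripts to look and compute and a tool call to move; the robot and the scene stay as the last step left them, time stands still between calls to the robot, and variables do not carry over. Pictures are saved under pics/ and viewed, at most 10 in all, crops included, and the job is handed in when it is done.

Besides the shell and the picture viewer there is one more tool, called as name(argument=value, ...) on one line, values as JSON. apply_moves: Moves the arm, as the interface text tells. Its arguments: {"type":"object","properties":{"moves":{"type":"array","items":{"type":"array","items":{"type":"array","items":{"type":"number"}}}}},"required":["moves"]}

```bash
mkdir -p pics; ls; python3 - <<'E'
from bench import telemetry, snapshot, robot
import cv2,numpy as np
print({k:np.round(v,3) for k,v in telemetry.get_obs().items()})
ims=[]
for n in ("top","side"):
    s=snapshot(n); cv2.imwrite(f"pics/{n}0.png",s["image"][:,:,::-1]); print(n,s["fovy"],s["cx"],s["cy"],s["R"],s["t"])
E
```

```text
pics
{'time': np.float64(0.0), 'joint_positions': array([-1.316,  0.088,  1.372, -0.   ,  1.684, -0.103]), 'qvel': array([-0.   , -0.001,  0.002, -0.001, -0.   ,  0.002]), 'joint_torque': array([ 1.0000e-03, -3.4018e+01, -3.0243e+01,  7.2000e-02,  3.3000e-02,
       -0.0000e+00]), 'tool_pos': array([ 0.193, -0.515,  0.404]), 'ee_rot': array([-3.139, -0.   ,  0.358]), 'wrist_force': array([ 0.177,  0.594, -0.705]), 'wrist_torque': array([ 0.025, -0.021, -0.052]), 'finger_force': np.float64(0.0), 'width': np.float64(0.094)}
top 53.191613965410276 249.51727231941078 188.90062622049274 [[ 0.02213179 -0.99969294  0.01114536]
 [-0.9981008  -0.02273484 -0.05725316]
 [ 0.05748897 -0.00985708 -0.99829748]] [0.01212922 0.59072157 1.34683206]
side 42.8622430432353 251.52142633173244 188.53759190622483 [[ 0.91509186 -0.40314371  0.00905763]
 [-0.22355072 -0.5258737  -0.82065945]
 [ 0.33560687  0.74895394 -0.5713458 ]] [-0.51319073  0.24883721  1.63959915]
```

View pics/top0.png

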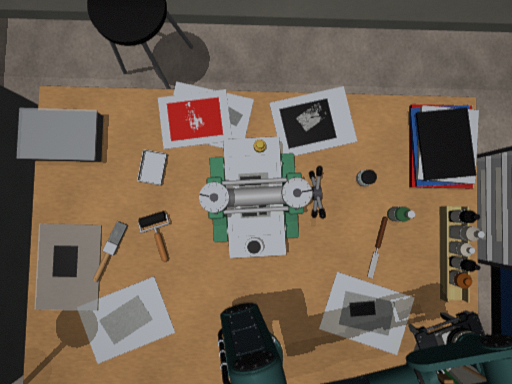

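View pics/side0.png

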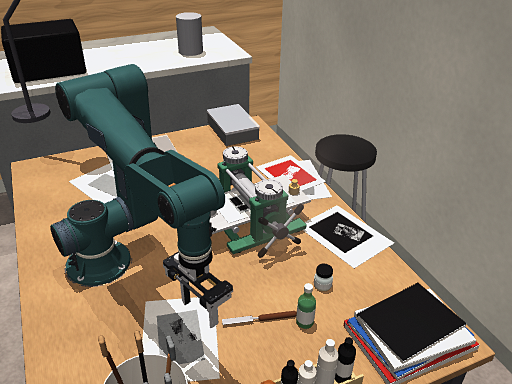

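```bash
cat > h.py <<'E'
import numpy as np,cv2
from bench import snapshot,telemetry
def K(s):
    f=s["image"].shape[0]/2/np.tan(np.radians(s["fovy"]/2)); return f
def ray(s,u,v,z):
    d=s["R"].T@np.array([(u-s["cx"])/K(s),(v-s["cy"])/K(s),1]); o=-s["R"].T@s["t"]
    return o+d*(z-o[2])/d[2]
def proj(s,X):
    c=s["R"]@np.asarray(X)+s["t"]; return c[:2]/c[2]*K(s)+[s["cx"],s["cy"]]
E
python3 - <<'E'
from h import *
s=snapshot("top"); im=s["image"][:,:,::-1]
c=im[150:250,170:340]; cv2.imwrite("pics/c1.png",cv2.resize(c,None,fx=4.5,fy=4.5,interpolation=cv2.INTER_CUBIC))
g=cv2.cvtColor(im,cv2.COLOR_BGR2GRAY)
print(K(s)/1.1*.045)
for n,(u,v) in dict(L=(214,196),R=(298,193)).items(): print(n,ray(s,u,v,.228))
E
```

```text
15.688032305055405
L [0.5544008  0.13347014 0.228     ]
R [ 0.56911756 -0.11855381  0.228     ]
```

View pics/c1.png

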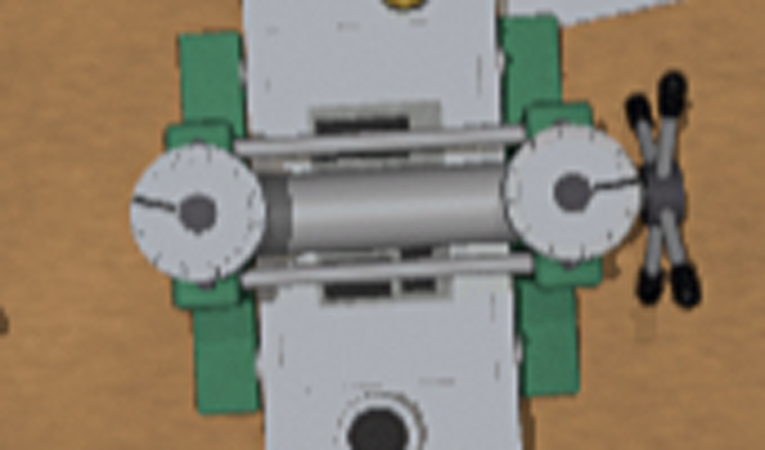

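```bash
cat >> h.py <<'E'
C0=dict(L=(213.7,196.9),R=(296.7,192.3))
def index(s,C,z,n):
    # darkest direction of wheel face between 45% and 92% radius, sampled in world; angle deg
    g=cv2.cvtColor(s["image"],cv2.COLOR_RGB2GRAY).astype(np.float32)
    th=np.radians(np.arange(0,360,2)); rs=np.linspace(.021,.039,8)
    P=np.array([[proj(s,[C[0]+r*np.cos(t),C[1]+r*np.sin(t),z]) for r in rs] for t in th]).astype(np.float32)
    v=cv2.remap(g,P[...,0],P[...,1],cv2.INTER_LINEAR).mean(1)
    w=np.clip(np.median(v)-v-8,0,None); k=v.argmin(); d=(np.arange(180)-k+90)%180-90; m=abs(d)<7
    return round(float(np.degrees(th[k])+2*(w*d)[m].sum()/max(w[m].sum(),1e-6)),1), round(float(np.median(v)-v.min()),1)
E
python3 - <<'E'
from h import *
s=snapshot("top")
W={n:ray(s,*uv,.228) for n,uv in C0.items()}
print(W,np.linalg.norm(W["L"]-W["R"]))
d=W["L"]-W["R"]; print("press y dir deg",np.degrees(np.arctan2(d[1],d[0])))
for n in W: print(n,index(s,W[n],.228,n))
E
```

```text
{'L': array([0.55168192, 0.13429433, 0.228     ]), 'R': array([ 0.57113585, -0.11460843,  0.228     ])} 0.2496618529980835
press y dir deg 94.46908142247025
L (79.6, 82.5)
R (281.5, 93.4)
```

apply_moves(moves=[[[0,0,-0.3,1,1],[0,0,-0.3,2.05,1],[0,0,-0.3,2.05,1]]])

```text
time: 0.57
tool_pos: [0.1926, -0.5152, 0.4196]
ee_rot: [-3.141, 0.0, 0.002]
wrist_force: [0.1, -0.8, 0.0]
width: 0.0675
finger_force: 0.0
```

apply_moves(moves=[[[0.6,-0.8,0,0,1],[1.2,-1.6,0,0,1],[1.9,-2.5,0,0,1],[2.6,-3.4,0,0,1],[3.3,-4.3,0,0,1],[4.0,-5.2,0,0,1],[4.7,-6.1,0,0,1],[5.4,-7.0,0,0,1],[6.0,-7.8,0.1,0,1],[6.26,-8.2,0.2,0,1]]])

```text
time: 1.82
tool_pos: [0.5067, -0.1029, 0.4089]
ee_rot: [-3.141, 0.001, 0.007]
wrist_force: [-0.1, 0.2, 0.2]
width: 0.0007
finger_force: 0.0
```

```bash
python3 - <<'E'
from h import *
o=telemetry.get_obs(); print(o["tool_pos"],o["width"],o["joint_positions"])
s=snapshot("wrist"); cv2.imwrite("pics/w1.png",s["image"][:,:,::-1])
for p in ([.55168,.1343,.228],[.57114,-.1146,.228]): print(proj(s,p))
p=np.array(o["tool_pos"]); print("tip",proj(s,p-[0,0,.199]))
E
```

```text
[ 0.50667894 -0.10288943  0.40894991] 0.0006544276054652089 [-3.10138842e-01  1.30538462e-02  1.43977552e+00  3.53037490e-04
  1.68963696e+00  1.25419703e+00]
[-174.69737774  170.66237748]
[283.33232094 138.17896189]
tip [260.08165744 235.17795355]
```

View pics/w1.png

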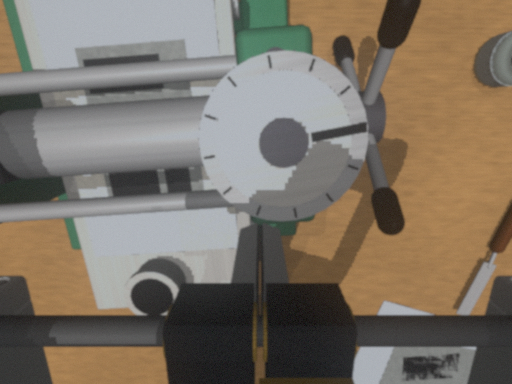

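apply_moves(moves=[[[0.1,0,0,0,1],[0.2,0,0,0,1],[0.26,0,0,0,1],[0.28,0,0,0,1],[0.28,0,0,0,1]]])

```text
time: 2.5
tool_pos: [0.5175, -0.1062, 0.4099]
ee_rot: [-3.141, 0.008, -0.002]
wrist_force: [-10.7, 0.6, 3.9]
width: 0.0004
finger_force: 5.1
```

```bash
cat > path.py <<'E'
import numpy as np,sys,json
# CCW rounded-rectangle path about wheel centre (mm): box half sizes 8 x 12.5
def path(d=2.6,a=8,b=12.5,R=45,step=0.25):
    pts=[]; r=R-d
    for ph in np.radians(np.arange(180,540,0.2)):
        c,s=np.cos(ph),np.sin(ph)
        pts.append([r*c+a*np.sign(round(c,6)),r*s+b*np.sign(round(s,6))])
    P=np.array(pts+[pts[0]]); L=np.r_[0,np.cumsum(np.linalg.norm(np.diff(P,axis=0),axis=1))]
    return P,L
def rows(cur,s0,n,ds,d=2.6):
    # cur: commanded offset from wheel centre (mm). s0: arc start (mm; 0 is middle of near face)
    P,L=path(d); s=(s0+ds*np.arange(1,n+1))%L[-1]
    q=np.c_[np.interp(s,L,P[:,0]),np.interp(s,L,P[:,1])]
    for k in range(0,n,10):
        m=np.round((q[k:k+10]-cur)/50,2); print([[x,round(-y,2),0,0,1] for x,y in m.tolist()])
        cur=cur+m[-1]*50
    print("end",cur.round(1),"s",s0+ds*n,"perim",L[-1].round(1))
E
python3 -c "
from path import *
rows(np.array([-51.4,9.4]),-9.4,30,10)"
```

```text
[[0.02, 0.2, 0, 0, 1], [0.02, 0.4, 0, 0, 1], [0.04, 0.6, 0, 0, 1], [0.1, 0.79, 0, 0, 1], [0.2, 0.96, 0, 0, 1], [0.34, 1.1, 0, 0, 1], [0.51, 1.21, 0, 0, 1], [0.7, 1.27, 0, 0, 1], [0.9, 1.29, 0, 0, 1], [1.1, 1.29, 0, 0, 1]]
[[0.2, -0.01, 0, 0, 1], [0.39, -0.06, 0, 0, 1], [0.57, -0.15, 0, 0, 1], [0.72, -0.28, 0, 0, 1], [0.83, -0.45, 0, 0, 1], [0.91, -0.63, 0, 0, 1], [0.94, -0.83, 0, 0, 1], [0.94, -1.03, 0, 0, 1], [0.94, -1.23, 0, 0, 1], [0.93, -1.43, 0, 0, 1]]
[[-0.04, -0.19, 0, 0, 1], [-0.13, -0.38, 0, 0, 1], [-0.25, -0.53, 0, 0, 1], [-0.41, -0.65, 0, 0, 1], [-0.59, -0.73, 0, 0, 1], [-0.79, -0.77, 0, 0, 1], [-0.99, -0.77, 0, 0, 1], [-1.19, -0.77, 0, 0, 1], [-1.39, -0.74, 0, 0, 1], [-1.57, -0.67, 0, 0, 1]]
end [-28.4  49.9] s 290.6 perim 348.4
```

apply_moves(moves=[[[0.02,0.2,0,0,1],[0.02,0.4,0,0,1],[0.04,0.6,0,0,1],[0.1,0.79,0,0,1],[0.2,0.96,0,0,1],[0.34,1.1,0,0,1],[0.51,1.21,0,0,1],[0.7,1.27,0,0,1],[0.9,1.29,0,0,1],[1.1,1.29,0,0,1]]])

```text
time: 3.75
tool_pos: [0.5747, -0.1714, 0.4103]
ee_rot: [3.138, -0.0, -0.002]
wrist_force: [-2.7, -5.3, 1.8]
width: 0.0002
finger_force: 2.8
```

```bash
python3 - <<'E'
from h import *
o=telemetry.get_obs(); print(o["tool_pos"],o["wrist_force"])
s=snapshot("wrist"); t=snapshot("top"); cv2.imwrite("pics/w2.png",s["image"][:,:,::-1])
C=[.571,-.1146]
print(index(s,C,.228,'R'),index(t,C,.228,'R'))
E
```

```text
[ 0.57474816 -0.17141224  0.41031168] [-2.68520241 -5.34369605  1.76656394]
(206.2, 81.1) (251.2, 58.6)
```

View pics/w2.png

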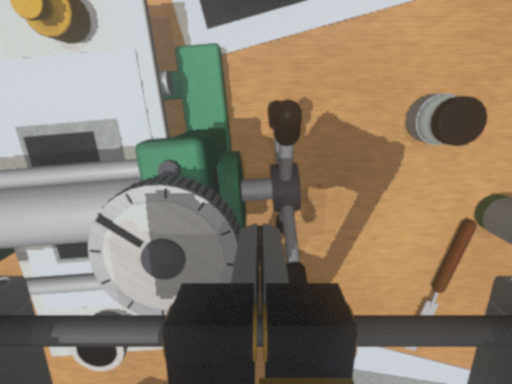

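apply_moves(moves=[[[0.2,-0.01,0,0,1],[0.39,-0.06,0,0,1],[0.57,-0.15,0,0,1],[0.72,-0.28,0,0,1],[0.83,-0.45,0,0,1],[0.91,-0.63,0,0,1],[0.94,-0.83,0,0,1],[0.94,-1.03,0,0,1],[0.94,-1.23,0,0,1],[0.93,-1.43,0,0,1]]])

```text
time: 5.1
tool_pos: [0.6226, -0.0978, 0.411]
ee_rot: [3.141, -0.008, 0.001]
wrist_force: [4.2, -2.9, 2.4]
width: 0.0003
finger_force: 2.0
```

apply_moves(moves=[[[-0.04,-0.19,0,0,1],[-0.13,-0.38,0,0,1],[-0.25,-0.53,0,0,1],[-0.41,-0.65,0,0,1],[-0.59,-0.73,0,0,1],[-0.79,-0.77,0,0,1],[-0.99,-0.77,0,0,1]]])

```text
time: 5.98
tool_pos: [0.571, -0.0582, 0.4097]
ee_rot: [-3.138, 0.0, 0.002]
wrist_force: [2.4, 5.4, 3.2]
width: 0.0005
finger_force: 2.6
```

```bash
python3 - <<'E'
from h import *
o=telemetry.get_obs(); print(o["tool_pos"],o["wrist_force"])
s=snapshot("wrist"); t=snapshot("top")
C=[.571,-.1146]
print(index(s,C,.231,'R'),index(t,C,.231,'R'))
a=s["image"][:,:,::-1]; b=cv2.resize(t["image"][140:260,170:340,::-1],(544,384)); cv2.imwrite("pics/w3.png",cv2.resize(np.hstack([a,b]),(790,288),interpolation=cv2.INTER_AREA))
E
```

```text
[ 0.57098784 -0.05823105  0.40969172] [2.35203096 5.41649834 3.16861135]
(257.7, 70.8) (138.7, 28.0)
```

View pics/w3.png

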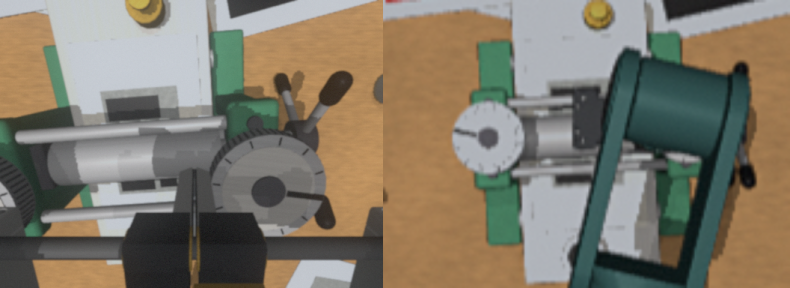

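apply_moves(moves=[[[0,-0.4,0,0,1],[-0.2,-1.0,0,0,1],[-0.4,-1.7,0,0,1],[-0.4,-2.3,0,0,1],[-0.4,-2.63,0,0,1],[-0.4,-2.63,0,0,1]]])

```text
time: 6.82
tool_pos: [0.5514, 0.0727, 0.4092]
ee_rot: [3.141, 0.001, 0.002]
wrist_force: [-0.7, -0.8, 0.2]
width: 0.0005
finger_force: 0.0
```

```bash
python3 - <<'E'
from path import *
rows(np.array([-.1,-62.5]),85.5-11,30,11,3.6)
from h import *
o=telemetry.get_obs(); print(o["tool_pos"],o["wrist_force"])
s=snapshot("wrist")
print(index(s,[.571,-.1146],.2317,'R'),index(s,[.5517,.1343],.228,'L'))
cv2.imwrite("pics/w4.png",s["image"][:,:,::-1])
E
```

```text
[[0.0, -0.17, 0, 0, 1], [0.22, -0.17, 0, 0, 1], [0.44, -0.22, 0, 0, 1], [0.63, -0.32, 0, 0, 1], [0.79, -0.47, 0, 0, 1], [0.91, -0.65, 0, 0, 1], [0.98, -0.86, 0, 0, 1], [0.99, -1.08, 0, 0, 1], [0.99, -1.3, 0, 0, 1], [0.99, -1.52, 0, 0, 1]]
[[-0.03, -0.22, 0, 0, 1], [-0.12, -0.42, 0, 0, 1], [-0.26, -0.59, 0, 0, 1], [-0.44, -0.71, 0, 0, 1], [-0.65, -0.79, 0, 0, 1], [-0.87, -0.81, 0, 0, 1], [-1.09, -0.81, 0, 0, 1], [-1.31, -0.79, 0, 0, 1], [-1.51, -0.72, 0, 0, 1], [-1.7, -0.6, 0, 0, 1]]
[[-0.14, 0.16, 0, 0, 1], [-0.23, 0.36, 0, 0, 1], [-0.27, 0.58, 0, 0, 1], [-0.28, 0.8, 0, 0, 1], [-0.28, 1.02, 0, 0, 1], [-0.27, 1.24, 0, 0, 1], [-0.21, 1.45, 0, 0, 1], [-0.1, 1.64, 0, 0, 1], [0.06, 1.79, 0, 0, 1], [0.26, 1.89, 0, 0, 1]]
end [-22.6 -51. ] s 404.5 perim 342.1
[0.5514341  0.07274942 0.40915357] [-0.66372166 -0.7854596   0.1769895 ]
(0.0, 0.0) (84.0, 72.8)
```

apply_moves(moves=[[[0.0,-0.17,0,0,1],[0.22,-0.17,0,0,1],[0.44,-0.22,0,0,1],[0.63,-0.32,0,0,1],[0.79,-0.47,0,0,1],[0.91,-0.65,0,0,1],[0.98,-0.86,0,0,1],[0.99,-1.08,0,0,1],[0.99,-1.3,0,0,1],[0.99,-1.52,0,0,1]]])

```text
time: 8.12
tool_pos: [0.6031, 0.1463, 0.4108]
ee_rot: [3.139, -0.009, -0.003]
wrist_force: [6.8, -2.3, 0.8]
width: 0.0007
finger_force: 3.5
```

apply_moves(moves=[[[-0.03,-0.22,0,0,1],[-0.12,-0.42,0,0,1],[-0.26,-0.59,0,0,1],[-0.44,-0.71,0,0,1],[-0.65,-0.79,0,0,1],[-0.87,-0.81,0,0,1],[-1.09,-0.81,0,0,1],[-1.31,-0.79,0,0,1],[-1.51,-0.72,0,0,1],[-1.7,-0.6,0,0,1]]])

```text
time: 9.38
tool_pos: [0.5154, 0.1806, 0.4118]
ee_rot: [-3.13, -0.002, 0.004]
wrist_force: [-2.8, 10.6, 5.4]
width: 0.0003
finger_force: 5.2
```

```bash
python3 - <<'E'
from h import *
o=telemetry.get_obs(); print(o["tool_pos"],o["wrist_force"],o["joint_positions"])
s=snapshot("wrist"); t=snapshot("top")
print(index(s,[.5517,.1343],.231,'L'),index(t,[.5517,.1343],.231,'L'))
a=s["image"][:,:,::-1]; b=cv2.resize(t["image"][140:260,170:340,::-1],(544,384)); cv2.imwrite("pics/w5.png",cv2.resize(np.hstack([a,b]),(790,288),interpolation=cv2.INTER_AREA))
E
```

```text
[0.51536706 0.18057367 0.41177176] [-2.83662465 10.64235295  5.37438566] [0.2302787  0.0753753  1.36948921 0.01047846 1.69224987 1.79870014]
(33.5, 55.8) (137.3, 50.3)
```

View pics/w5.png

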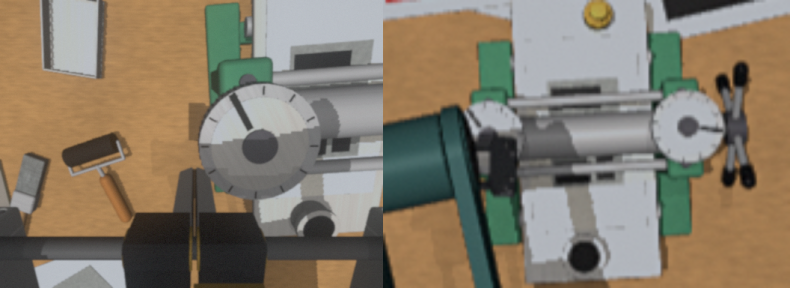

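apply_moves(moves=[[[-0.14,0.16,0,0,1],[-0.23,0.36,0,0,1],[-0.27,0.58,0,0,1],[-0.28,0.8,0,0,1],[-0.28,1.02,0,0,1],[-0.27,1.24,0,0,1],[-0.21,1.45,0,0,1],[-0.1,1.64,0,0,1],[0.06,1.79,0,0,1],[0.26,1.89,0,0,1]]])

```text
time: 10.72
tool_pos: [0.5282, 0.0807, 0.4115]
ee_rot: [3.136, 0.002, -0.004]
wrist_force: [-5.1, -6.0, 5.4]
width: 0.0005
finger_force: 3.5
```

```bash
python3 - <<'E'
from path import *
rows(np.array([-22.6,-51.]),404.5-342.1,30,11,3.6)
from h import *
o=telemetry.get_obs(); print(o["tool_pos"],o["wrist_force"])
s=snapshot("wrist"); t=snapshot("top")
print(index(s,[.5517,.1343],.231,'L'),index(t,[.5517,.1343],.231,'L'))
a=s["image"][:,:,::-1]; b=cv2.resize(t["image"][140:260,170:340,::-1],(544,384)); cv2.imwrite("pics/w6.png",cv2.resize(np.hstack([a,b]),(790,288),interpolation=cv2.INTER_AREA))
E
```

```text
[[0.21, 0.05, 0, 0, 1], [0.43, 0.06, 0, 0, 1], [0.65, 0.06, 0, 0, 1], [0.87, 0.02, 0, 0, 1], [1.06, -0.08, 0, 0, 1], [1.23, -0.22, 0, 0, 1], [1.35, -0.4, 0, 0, 1], [1.42, -0.61, 0, 0, 1], [1.44, -0.83, 0, 0, 1], [1.44, -1.05, 0, 0, 1]]
[[-0.0, -0.22, 0, 0, 1], [-0.03, -0.43, 0, 0, 1], [-0.11, -0.64, 0, 0, 1], [-0.25, -0.81, 0, 0, 1], [-0.42, -0.94, 0, 0, 1], [-0.63, -1.02, 0, 0, 1], [-0.84, -1.05, 0, 0, 1], [-1.06, -1.05, 0, 0, 1], [-1.28, -1.04, 0, 0, 1], [-1.49, -0.97, 0, 0, 1]]
[[-0.19, 0.11, 0, 0, 1], [-0.34, 0.28, 0, 0, 1], [-0.44, 0.47, 0, 0, 1], [-0.48, 0.69, 0, 0, 1], [-0.49, 0.91, 0, 0, 1], [-0.49, 1.13, 0, 0, 1], [-0.48, 1.35, 0, 0, 1], [-0.43, 1.56, 0, 0, 1], [-0.32, 1.75, 0, 0, 1], [-0.16, 1.9, 0, 0, 1]]
end [-33.1 -45. ] s 392.4 perim 342.1
[0.52817916 0.08071446 0.41154006] [-5.11352834 -6.02954275  5.43041559]
(199.8, 133.7) (46.7, 18.3)
```

View pics/w6.png

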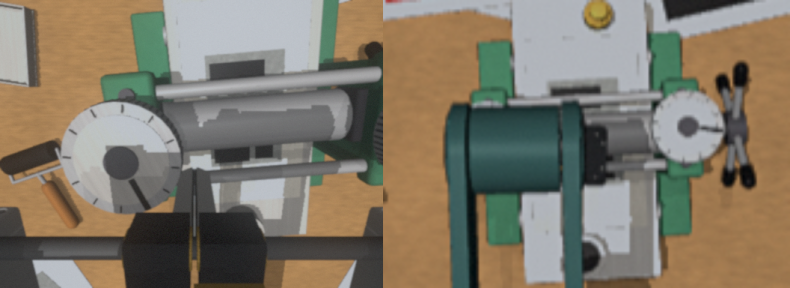

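apply_moves(moves=[[[0.21,0.05,0,0,1],[0.43,0.06,0,0,1],[0.65,0.06,0,0,1],[0.87,0.02,0,0,1],[1.06,-0.08,0,0,1],[1.23,-0.22,0,0,1],[1.35,-0.4,0,0,1],[1.42,-0.61,0,0,1],[1.44,-0.83,0,0,1],[1.44,-1.05,0,0,1]]])

```text
time: 12.08
tool_pos: [0.6031, 0.1343, 0.4112]
ee_rot: [3.139, -0.009, -0.004]
wrist_force: [7.1, -3.1, 2.1]
width: 0.0005
finger_force: 3.6
```

```bash
python3 - <<'E'
from h import *
o=telemetry.get_obs(); print(o["tool_pos"],o["wrist_force"])
s=snapshot("wrist"); t=snapshot("top")
print(index(s,[.5517,.1343],.233,'L'),index(t,[.5517,.1343],.233,'L'))
a=s["image"][:,:,::-1]; b=cv2.resize(t["image"][140:260,170:340,::-1],(544,384)); cv2.imwrite("pics/w7.png",cv2.resize(np.hstack([a,b]),(790,288),interpolation=cv2.INTER_AREA))
E
```

```text
[0.60311467 0.13430511 0.41118852] [ 7.09603981 -3.11441631  2.12456274]
(284.5, 8.8) (352.7, 79.4)
```

View pics/w7.png

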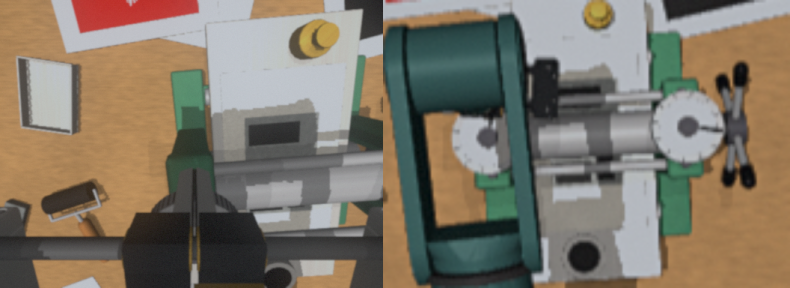

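apply_moves(moves=[[[-0.0,-0.22,0,0,1],[-0.03,-0.43,0,0,1],[-0.11,-0.64,0,0,1],[-0.25,-0.81,0,0,1],[-0.42,-0.94,0,0,1],[-0.32,-1.14,0,0,1],[-0.32,-1.5,0,0,1],[-0.82,-2.0,0,0,1],[-0.82,-2.0,0,0,1]]])

```text
time: 13.3
tool_pos: [0.5592, 0.2378, 0.4091]
ee_rot: [3.141, 0.002, 0.003]
wrist_force: [0.2, -0.7, -0.3]
width: 0.0003
finger_force: 0.0
```

```bash
python3 - <<'E'
from h import *
o=telemetry.get_obs(); print(o["tool_pos"],o["wrist_force"])
s=snapshot("wrist"); t=snapshot("top")
z=.2355
print(index(s,[.5517,.1343],z,'L'),index(t,[.5517,.1343],z,'L'),index(t,[.571,-.1146],.2317,'R'))
a=s["image"][:,:,::-1]; b=cv2.resize(t["image"][140:260,170:340,::-1],(544,384)); cv2.imwrite("pics/w8.png",cv2.resize(np.hstack([a,b]),(790,288),interpolation=cv2.INTER_AREA))
E
```

```text
[0.55922378 0.23778164 0.40905314] [ 0.20686433 -0.73004981 -0.25965452]
(70.8, 87.8) (68.4, 86.1) (265.1, 101.7)
```

View pics/w8.png

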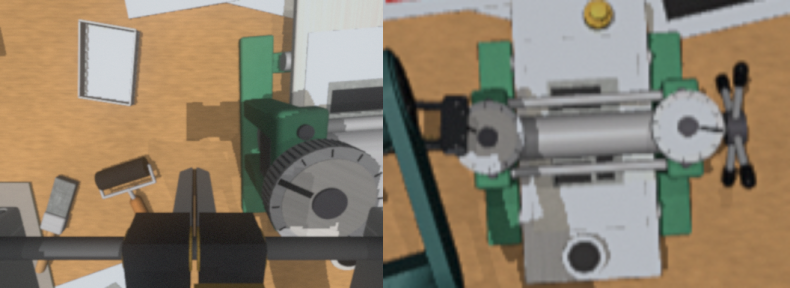

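apply_moves(moves=[[[-1.0,0,0,0,1],[-2.0,0.2,0,0,1],[-2.0,1.3,0,0,1],[-2.0,2.4,0,0,1],[-2.0,3.5,0,0,1],[-2.0,4.6,0,0,1],[-2.0,5.7,0,0,1],[-1.9,6.77,0,0,1],[-1.0,6.77,0,0,1],[-1.0,6.77,0,0,1]]])

```text
time: 14.65
tool_pos: [0.5118, -0.1047, 0.408]
ee_rot: [-3.141, 0.003, -0.003]
wrist_force: [0.3, 0.8, 0.2]
width: 0.0003
finger_force: 0.0
```

```bash
python3 - <<'E'
from path import *
rows(np.array([-60.9,11.9]),-11.9-11,30,11,3.6)
from h import *
o=telemetry.get_obs(); print(o["tool_pos"],o["wrist_force"])
t=snapshot("top")
print(index(t,[.5517,.1343],.236,'L'),index(t,[.571,-.1146],.2317,'R'))
E
```

```text
[[0.23, 0.0, 0, 0, 1], [0.23, 0.22, 0, 0, 1], [0.23, 0.44, 0, 0, 1], [0.25, 0.66, 0, 0, 1], [0.32, 0.87, 0, 0, 1], [0.45, 1.05, 0, 0, 1], [0.61, 1.19, 0, 0, 1], [0.81, 1.28, 0, 0, 1], [1.03, 1.32, 0, 0, 1], [1.25, 1.32, 0, 0, 1]]
[[0.22, -0.01, 0, 0, 1], [0.43, -0.06, 0, 0, 1], [0.62, -0.17, 0, 0, 1], [0.78, -0.32, 0, 0, 1], [0.89, -0.51, 0, 0, 1], [0.95, -0.72, 0, 0, 1], [0.96, -0.94, 0, 0, 1], [0.96, -1.16, 0, 0, 1], [0.95, -1.38, 0, 0, 1], [0.91, -1.6, 0, 0, 1]]
[[-0.1, -0.19, 0, 0, 1], [-0.24, -0.36, 0, 0, 1], [-0.42, -0.48, 0, 0, 1], [-0.63, -0.55, 0, 0, 1], [-0.85, -0.56, 0, 0, 1], [-1.07, -0.56, 0, 0, 1], [-1.29, -0.54, 0, 0, 1], [-1.5, -0.46, 0, 0, 1], [-1.67, -0.33, 0, 0, 1], [-1.81, -0.16, 0, 0, 1]]
end [-43.4  33.9] s 307.1 perim 342.1
[ 0.51178952 -0.10473726  0.40799611] [0.28885255 0.76543905 0.1600509 ]
(66.4, 86.9) (128.2, 82.5)
```

apply_moves(moves=[[[0.23,0.0,0,0,1],[0.23,0.22,0,0,1],[0.23,0.44,0,0,1],[0.25,0.66,0,0,1],[0.32,0.87,0,0,1],[0.45,1.05,0,0,1],[0.61,1.19,0,0,1],[0.81,1.28,0,0,1],[1.03,1.32,0,0,1],[1.25,1.32,0,0,1]]])

```text
time: 15.95
tool_pos: [0.5718, -0.1706, 0.4109]
ee_rot: [3.134, 0.001, -0.003]
wrist_force: [-2.7, -8.2, 0.6]
width: 0.0006
finger_force: 4.2
```

```bash
cat >> h.py <<'E'
def cands(s,C,z):
    g=cv2.cvtColor(s["image"],cv2.COLOR_RGB2GRAY).astype(np.float32)
    th=np.arange(0,360,4); rs=np.linspace(.021,.039,8)
    P=np.array([[proj(s,[C[0]+r*np.cos(t),C[1]+r*np.sin(t),z]) for r in rs] for t in np.radians(th)]).astype(np.float32)
    v=cv2.remap(g,P[...,0],P[...,1],cv2.INTER_LINEAR).mean(1)
    b=np.minimum(np.roll(v,4),np.roll(v,-4))   # narrow line: both neighbours at +-16 deg brighter
    return [(int(t),int(x)) for t,x,m in zip(th,b-v,v) if x>25]
E
python3 - <<'E'
from h import *
o=telemetry.get_obs(); print(o["tool_pos"],o["wrist_force"])
for n in("wrist","top"): print(n,cands(snapshot(n),[.571,-.1146],.2335))
E
```

```text
[ 0.57177218 -0.17061242  0.41085753] [-2.71065776 -8.22375649  0.63545281]
wrist [(48, 102), (52, 125), (56, 80)]
top []
```

apply_moves(moves=[[[0.22,-0.01,0,0,1],[0.43,-0.06,0,0,1],[0.62,-0.17,0,0,1],[0.78,-0.32,0,0,1],[0.89,-0.51,0,0,1],[0.95,-0.72,0,0,1],[0.96,-0.94,0,0,1],[0.96,-1.16,0,0,1],[0.95,-1.38,0,0,1],[0.91,-1.6,0,0,1]]])

```text
time: 17.3
tool_pos: [0.6195, -0.0879, 0.4124]
ee_rot: [3.139, -0.012, 0.001]
wrist_force: [7.2, 0.3, 1.8]
width: 0.0007
finger_force: 3.0
```

```bash
python3 - <<'E'
from h import *
o=telemetry.get_obs(); print(o["tool_pos"],o["wrist_force"])
for n in("wrist","top"): print(n,cands(snapshot(n),[.571,-.1146],.235))
E
```

```text
[ 0.61953801 -0.08792966  0.41241415] [7.21925521 0.33516411 1.83212228]
wrist []
top [(204, 41), (208, 113), (212, 108), (216, 47)]
```

apply_moves(moves=[[[-0.1,-0.19,0,0,1],[-0.24,-0.36,0,0,1],[-0.42,-0.48,0,0,1],[-0.63,-0.55,0,0,1],[-0.85,-0.56,0,0,1],[-0.85,-0.9,0,0,1],[-0.85,-1.5,0,0,1],[-0.85,-1.7,-0.8,0,1],[-0.85,-1.7,-1.6,0,1],[-0.85,-1.7,-1.6,0,1]]])

```text
time: 18.65
tool_pos: [0.5754, -0.0025, 0.494]
ee_rot: [3.14, -0.008, 0.001]
wrist_force: [0.4, 0.3, 0.2]
width: 0.0005
finger_force: 0.0
```

```bash
python3 - <<'E'
from h import *
o=telemetry.get_obs(); print(o["tool_pos"],o["wrist_force"])
for n in("wrist","top"):
    s=snapshot(n); print(n,cands(s,[.571,-.1146],.236),cands(s,[.5517,.1343],.236))
E
```

```text
[ 0.57535481 -0.00246923  0.49402074] [0.42725005 0.33662759 0.1656978 ]
wrist [(276, 27), (280, 68), (284, 65)] [(68, 108), (72, 111), (76, 43)]
top [(284, 61), (288, 61), (344, 26), (348, 32)] [(64, 77), (68, 87), (72, 36)]
```

apply_moves(moves=[[[-0.6,0.8,-0.5,0,1],[-1.2,1.6,-0.5,0,1],[-1.9,2.5,-0.5,0,1],[-2.6,3.4,-0.5,0,1],[-3.3,4.3,-0.5,0,1],[-4.0,5.2,-0.5,0,1],[-4.7,6.1,-0.5,0,1],[-5.4,7.0,-0.5,0,1],[-6.0,7.8,-0.5,0,1],[-7.0,8.5,-0.5,0,1]]])

```text
time: 20.0
tool_pos: [0.2248, -0.4302, 0.5115]
ee_rot: [-3.137, 0.002, 0.001]
wrist_force: [0.6, 0.1, 0.5]
width: 0.0004
finger_force: 0.0
```

```bash
python3 - <<'E'
from h import *
o=telemetry.get_obs(); print(o["tool_pos"],o["wrist_force"])
s=snapshot("side"); t=snapshot("top")
for C in([.571,-.1146],[.5517,.1343]): print(cands(t,C,.236))
A=cv2.cvtColor(cv2.imread("pics/side0.png"),cv2.COLOR_BGR2GRAY); B=cv2.cvtColor(s["image"],cv2.COLOR_RGB2GRAY)
for n,C in dict(R=(.571,-.1146),L=(.5517,.1343)).items():
    p0=proj(s,[*C,.228]); p1=proj(s,[*C,.236]); u,v=np.round(p0).astype(int)
    f=lambda I:cv2.resize(I,None,fx=8,fy=8,interpolation=cv2.INTER_CUBIC)
    T=f(A[v-6:v+12,u-14:u+15]); W=f(B[v-14:v+20,u-20:u+21])
    r=cv2.matchTemplate(W,T,cv2.TM_CCOEFF_NORMED); _,m,_,l=cv2.minMaxLoc(r)
    print(n,"expected 2 turns",(p1-p0).round(2),"seen",(l[0]/8-6,l[1]/8-8),round(m,2))
E
```

```text
[ 0.2247662  -0.43016826  0.51150859] [0.58352648 0.12062882 0.47900057]
[(280, 31), (284, 88), (288, 87), (292, 31)]
[(64, 74), (68, 83), (72, 34)]
R expected 2 turns [ 0.07 -2.  ] seen (0.375, -2.0) 0.91
L expected 2 turns [-0.02 -1.89] seen (0.125, -1.875) 0.86
```

Both wheels have risen 8 mm, which is two turns, and both index lines are back where they started. I'm handing the job in.

```bash
python3 -c "
from bench import ticket
print(ticket.close_job())"
```

```text
the job is handed in; nothing more can be done
None
```

I handed the job in at about 20 s: both pressure wheels are back two full turns (left index line about 11° short, right within about 5°), each risen about 8 mm by the side camera; the hand-in returned no verdict.

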